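# Dry-fit the two halves of a chair arm and hold the joint shut

### The job

Lift the dowel-setting jig off the dowels of the clamped lower arm half and hang it by its bow handle on the double hook of the hook stand, then let go of it. Fit the loose upper arm half onto the two dowels, rounded hand end over rounded hand end, until the joint is fully closed, and press it down with a steady push of about 15 N: finish while you are still pressing, so that the seam can be inspected. Leave the other things on the bench where they are.

Things in the scene. Friction and masses are not known exactly. Their poses are not given: they have to be found in the camera images.
- lower_joint (a point): Centre of the upward joint face, 41 mm above the bench, of the clamped lower half of a pale beech chair arm. z up, x along the arm: half-round hand end at -x, square end at +x. Two upright 12 mm wooden dowels, 20 mm high, the last 6 mm tapering to 6 mm, at x = +42 and x = -16 mm, y = 0: the upper half fits only one way round.
- upper_center (a point): Centre of the loose upper arm half: pale beech, 150 x 50 x 34 mm, about 0.22 kg, lying on the bench joint face down. z up, x along it, half-round hand end at -x, square end at +x, sides straight from x = -50 mm on. Fully seated, this point is 17 mm above lower_joint and the x axes agree.
- jig_grip (a point): Middle of the top bar of the jig's bow handle: round steel bar, 10 mm diameter, along the jig's x axis, straight for 48 mm each way, then curving down into uprights at x = -60 and +60 mm. z up. 53 mm clear between the bar and the bushes on the plate below it.
- hook_seat (a point): Where the middle of the handle bar should rest on the double hook, 189 mm above the bench. Two level steel prongs run along x of this frame at y = -32 and +32 mm, tops 5 mm below this point, from the stand's hook plate 50 mm behind it (+x) to 40 mm before it (-x); there they turn up, tips 53 mm before and 11 mm above it. The bar lies across both prongs, along y; it comes in over the tips.
- jig: Dowel-setting jig: aluminium plate 140 x 46 x 10 mm with two steel bushes (2 mm high) and the steel bow handle. Origin at the centre of the plate's underside, 70 mm under jig_grip. At the start it sits over the dowels on the lower joint face, x axes agreeing. About 0.30 kg, centre of mass under jig_grip. Hung, its plate is below the prongs.
- rack: Hook stand at the back of the bench, fixed: a wooden foot 160 mm wide with one 34 mm wide post, 199 mm high, and a steel plate with the double hook; origin at the centre of the foot on the bench, front and hook prongs point to -x (towards the robot). Its place and turn change from start to start.
- upper_half: The same upper half, origin at the centre of its joint face (underside). In that face are two blind holes, 15 mm wide and 24 mm deep, at x = +42 and x = -16 mm, y = 0.
- holding_board: Plywood board, 190 x 90 x 15 mm, fixed, with the lower half clamped on it; origin on the bench below lower_joint, same axes. The half is 150 x 50 mm, sides straight and parallel from x = -50 to +75 mm. Cleats beside it at x = -40 and +50 mm (30 mm long) are 26 mm high. The screw handle at the square end reaches x = +109 mm.
- tack_tin: Bystander: round open tin of tacks, 71 mm, 29 mm high; origin at its underside. To be left alone.
- tape_measure: Bystander: pocket tape measure on its side, 74 x 92 x 32 mm; origin at its underside. To be left alone.
- staples_a: Bystander: staple carton, 62 x 98 x 38 mm, with a second one stacked on it; origin at its underside. To be left alone.
- spool_tall: Bystander: thread spool, 40 mm, 62 mm high; origin at its underside. To be left alone.
- spool_short: Bystander: thread spool, 40 mm, 54 mm high; origin at its underside. To be left alone.

How it is judged:
By the outcome, as a careful person would: the job done as asked, in the order asked, and still so for the second after the job is handed in, while the arm keeps its last pose, push and grip.
It also fails if it takes over 58 s, if anything falls off the work surface, if the arm or the gripper's body presses on something with over 40 N, if the wrist force passes 120 N, or if a joint passes its speed limit or range.

### The arm

A 6-joint arm with a two-finger parallel gripper is mounted at the origin on the work surface; the furniture and walls round the work are solid. World frame = base frame: x ahead of the robot, y to its left, z up, the work surface at z = 0. Lengths are in mm, angles in rad, forces in N, time in s.
With the tool pointing down it reaches from about 350 to 875 mm from the base axis. Payload 4.2 kg.
Tool frame: the origin (TCP) lies midway between the tips of the shut fingers; the grasp point (between the pads) lies 19 mm behind it (tcp_to_grasp is the distance from the TCP to the grasp point, in mm); z points along the fingers, y is the line along which they close (so a half turn about z gives the same grasp; the last joint's range is limited). The gripper opens to 85 mm and grips with 20 to 120 N. Pads are 22 mm wide; open, the fingers measure 114 mm over their backs; the gripper's body (76 mm by 85 mm) begins 54 mm behind the grasp point. The pads swing forward as they close: fully open they stand 13 mm farther back than shut.
Start: joints at [1.381, 0.385, 0.008, 0, -1.194, -0.259], TCP at [271.144, 563.099, 231.312] pointing down, gripper open.
Joint ranges: [-3.14, 3.14], [-1.21, 2.06], [-1.07, 1.41], [-3.16, 2.05], [-2.99, -0.16], [-3.1, 3.1]. Speed limits (rad/s): [2.79, 2.79, 3.14, 3.14, 3.14, 3.14].

### API

Orientations are given as a unit quaternion [x, y, z, w].
In Python, from bench import read_state, get_image, job_done, tcp_to_grasp gives the robot as it stands.
- The arm moves only by the tool jog_arm, never from a script. Its argument "plan" is a list of rows, each a list of 3 entries, a list of its own where there are three numbers: the finger opening in mm, from 0 to 85.4, then the shift along the tool's x, y, z as a fraction of full scale, then the turn, a rotation vector about the tool's x, y, z as a fraction of full scale. A call has 1 to 10 rows; each row is the pose to reach, as a shift and turn from the pose commanded when the call began, along the tool's axes at that moment; what a row does not reach only later rows make up. Full scale, the value 1, is 0.1 m for a shift and 60 degrees for a turn. A row lasts 1/8 s, in which the tool goes at most 62.5 mm and 10.7 degrees, less where a joint would pass 70% of its speed; a pose out of reach is approached as far as the arm can. A call with a number of a shift or a turn outside -1 to 1 is refused whole. A call with a gripper value outside its range is refused whole. The fingers move at their own pace and stop on an object; the grip force is fixed at half the most. Time passes only in rows, so rows that repeat a pose let the fingers close. It gives the time, the measured TCP pose, the force, the opening and the grip force at its end, in the units of the state.
- read_state(): the state, without advancing time (a new reading comes with each control period).
- get_image(name): name is "side" or "top"; returns a dict with "img" (400x640x3 uint8, red, green, blue), "range_z" (400x640 float32, mm along the optical axis (not along the pixel's ray), 0 where there is no reading), "intrinsics" (3x3 intrinsics, pixels), "distortion" ([k1, k2, p1, p2, k3] as OpenCV has them; the pictures are not rectified), "extrinsics" (4x4, takes a point from camera to world coordinates). Camera axes: x right, y down, z forward; pixel columns grow to the right and rows downward; lengths in mm; the calibration is good to about 2 mm. A picture is of the moment at which its call begins.
- job_done(): hands the job in; it is judged then, once.
The state is a dict: "clock": time; "joints": joint angles; "joint_vel": joint speeds; "joint_efforts": joint torques, N m; "position": TCP position; "ee_rot": TCP orientation; "contact_force": force on the tool from outside, world axes, zero at the start; "wrist_torque": the same for the moment, N m; "gripper_width": finger opening in mm; "grasp_force": force on a finger pad.
Only numpy, scipy, OpenCV 4.12 (cv2) and the standard library are available. Lean on these libraries where they do the work, as an engineer would, in place of code of your own. Each camera call takes 0.05 s, during which the arm holds its last target. There are 200 camera calls.

## Working session

There is one attempt and no reset: what is moved stays moved. The work goes in short steps, Python scripts to look and compute and a tool call to move; the robot and the scene stay as the last step left them, time stands still between calls to the robot, and variables do not carry over. Pictures are saved under pics/ and viewed, at most 12 in all, crops included, and the job is handed in when it is done.

Besides the shell and the picture viewer there is one more tool, called as name(argument=value, ...), one argument or row to a line, values as JSON. jog_arm: Moves the arm, as the interface text tells. Its arguments: {"type":"object","properties":{"plan":{"type":"array"}},"required":["plan"]}

```bash
mkdir -p pics; cat > h.py <<'E'
import numpy as np,cv2
from bench import *
def grab(n):
    d=get_image(n); np.savez('%s.npz'%n,**d); return d
def load(n): return dict(np.load('%s.npz'%n))
def ray(d,p):
    u=cv2.undistortPoints(np.array([[p]],float),d['intrinsics'],d['distortion'])[0,0]
    E=d['extrinsics']; return E[:3,3],E[:3,:3]@np.array([u[0],u[1],1])
def atz(d,p,z):
    o,r=ray(d,p); return o+r*(z-o[2])/r[2]
def dep(d,p):
    o,r=ray(d,p); x,y=map(int,p); return o+r*float(np.median(d['range_z'][y-1:y+2,x-1:x+2]))
def cloud(d):
    h,w=d['range_z'].shape; g=np.stack(np.meshgrid(np.arange(w),np.arange(h)),-1).reshape(-1,1,2).astype(float)
    u=cv2.undistortPoints(g,d['intrinsics'],d['distortion'])[:,0]; z=d['range_z'].reshape(-1,1)
    E=d['extrinsics']; P=np.hstack([u*z,z])@E[:3,:3].T+E[:3,3]; P[z[:,0]==0]=np.nan
    return P.reshape(h,w,3)
E
python3 - <<'E'
from h import *
for n in('side','top'):
    d=grab(n); cv2.imwrite(f'pics/{n}0.png',d['img'][...,::-1]); print(n,d['extrinsics'].round(3).tolist(),d['intrinsics'].round(1).tolist())
print(read_state(),tcp_to_grasp)
E
```

```text
side [[-0.808, -0.514, 0.288, 155.779], [-0.589, 0.701, -0.403, 103.705], [0.005, -0.495, -0.869, 989.507], [0.0, 0.0, 0.0, 1.0]] [[462.8, 0.0, 320.5], [0.0, 462.8, 203.0], [0.0, 0.0, 1.0]]
top [[-0.026, -0.982, 0.186, 250.189], [-1.0, 0.028, 0.007, -281.723], [-0.012, -0.185, -0.983, 1110.122], [0.0, 0.0, 0.0, 1.0]] [[382.8, 0.0, 321.0], [0.0, 382.8, 202.5], [0.0, 0.0, 1.0]]
{'clock': 0.1, 'joints': array([ 1.38060093e+00,  3.85497001e-01,  6.77218939e-03, -4.39642809e-04,
       -1.19395722e+00, -2.58586562e-01]), 'joint_vel': array([-0.00024085, -0.00134395,  0.00245426,  0.00093124, -0.00068734,
        0.00103376]), 'joint_efforts': array([-7.13523968e-04, -3.93320739e+01,  1.88928813e+01,  4.19789314e+00,
       -2.60731169e-03,  7.05597159e-06]), 'position': array([270.93563912, 562.66183971, 230.32358543]), 'ee_rot': array([ 9.74911304e-01, -2.22591598e-01, -1.71966133e-04,  9.49287471e-04]), 'contact_force': array([ 0.10500807, -0.46345305, -0.80916547]), 'wrist_torque': array([-0.01037269, -0.05278206, -0.03288364]), 'grasp_force': 0.0, 'gripper_width': 85.34656553620796} 18.700000000000003
```

View pics/side0.png

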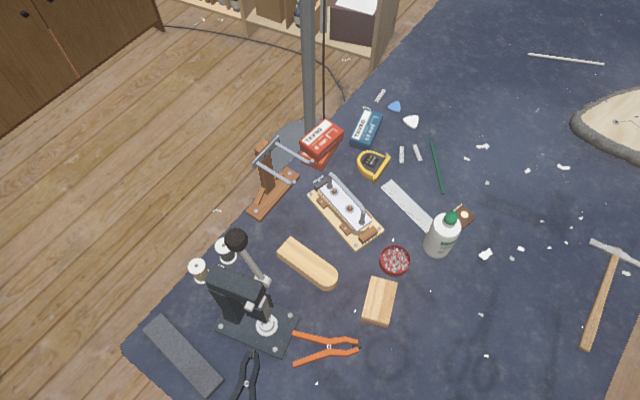

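View pics/top0.png

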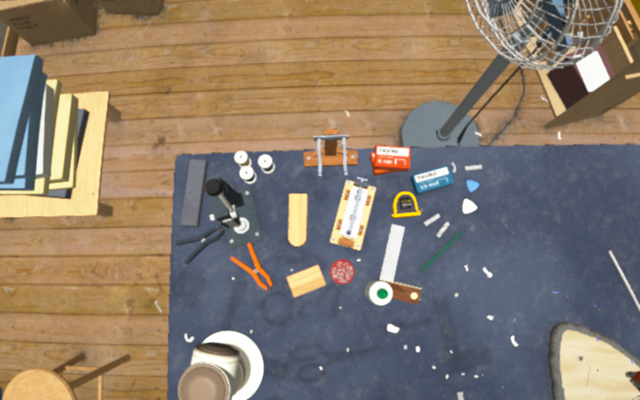

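The side view shows the jig on the board around (345,207), the upper half at (308,263), and the rack at (272,175). In the top view they are at (353,215), (298,220) and (330,155).

```bash
python3 - <<'E'
from h import *
t=load('top');s=load('side')
def proj(d,p):
    E=np.linalg.inv(d['extrinsics']);return cv2.projectPoints(np.array([p],float),cv2.Rodrigues(E[:3,:3])[0],E[:3,3],d['intrinsics'],d['distortion'])[0].ravel().round()
for p in([0,0,0],[270,563,230]): print(proj(t,p),proj(s,p))
for n,p in dict(jig=(353,215),upper=(298,220),rackfoot=(312,160),b=(228,220)).items(): print(n,dep(t,p).round())
for n,p in dict(jig=(345,207),upper=(308,263)).items(): print(n,dep(s,p).round())
a=cv2.resize(t['img'][125:265,275:425],None,fx=4,fy=4,interpolation=3); b=cv2.resize(s['img'][125:295,230:400],None,fx=3.4,fy=3.4,interpolation=3)
cv2.imwrite('pics/ct.png',a[...,::-1]);cv2.imwrite('pics/cs.png',b[...,::-1])
E
```

```text
[228. 367.] [419. 472.]
[-12. 269.] [-20. 797.]
jig [ 402. -358.  115.]
upper [ 405. -207.   34.]
rackfoot [ 586. -251.   17.]
b [387. -46. 190.]
jig [ 415. -357.   50.]
upper [ 405. -199.   33.]
```

View pics/ct.png

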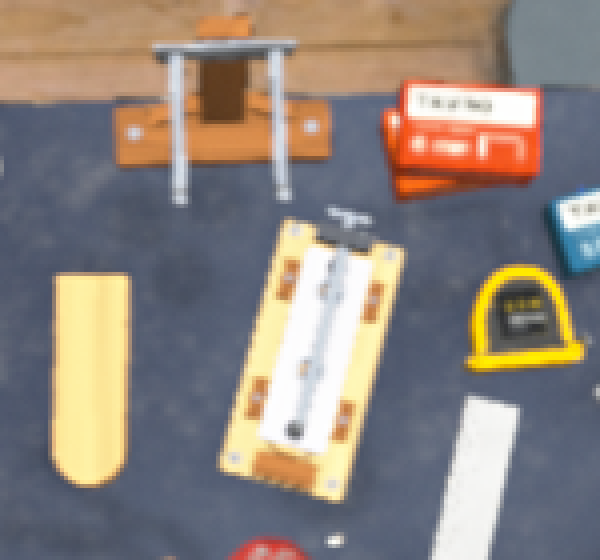

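View pics/cs.png

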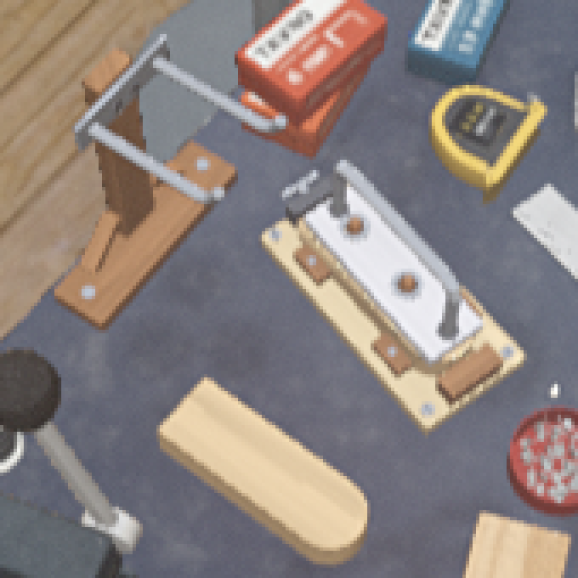

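In the crops the handle bar runs from (295,430) to (343,245) in the top crop, with the board's screw handle at the top, so +x is away from the robot. The upper half's round end is at (90,485) and its square end at (92,275), so both hand ends point to the robot. The prong tips are at (180,200) and (284,195). The next step fits these from the depth images.

```bash
cat > m.py <<'E'
from h import *
t=load('top');s=load('side')
def fit(P,n):
    c=P.mean(0);u=np.linalg.svd(P[:,:2]-c[:2],full_matrices=False)[2][0]; u=u if u[0]>0 else -u
    q=(P[:,:2]-c[:2])@u; w=(P[:,:2]-c[:2])@np.array([-u[1],u[0]])
    m=(q.max()+q.min())/2; m2=(w.max()+w.min())/2; mid=c[:2]+u*m+np.array([-u[1],u[0]])*m2
    print(n,len(P),'mid',mid.round(1),'cen',c.round(1),'yaw',np.degrees(np.arctan2(u[1],u[0])).round(2),'L',np.ptp(q).round(1),'W',np.ptp(w).round(1))
for nm,d in(('top',t),('side',s)):
    C=cloud(d).reshape(-1,3); C=C[~np.isnan(C[:,0])]
    def box(x0,x1,y0,y1,z0,z1): return C[(C[:,0]>x0)&(C[:,0]<x1)&(C[:,1]>y0)&(C[:,1]<y1)&(C[:,2]>z0)&(C[:,2]<z1)]
    print(nm)
    fit(box(300,500,-260,-150,28,40),'upper')
    fit(box(310,520,-440,-280,100,130),'bar')
    fit(box(310,520,-440,-280,46,56),'plate')
    fit(box(310,520,-440,-280,10,19),'board')
    fit(box(470,700,-350,-200,172,192),'prongs')
    fit(box(470,700,-400,-200,10,30),'foot')
    P=box(300,500,-140,60,20,400); print('press',P.min(0).round(),P.max(0).round(), P[P[:,2]>150].min(0).round())
    P=box(540,720,-300,-240,160,230); fit(P,'hookplate')
    for k,bx in dict(all=(470,560,-380,-150,150,230),A=(470,590,-275,-200,150,230),B=(470,590,-360,-275,150,230)).items():
        P=box(*bx); 
        if len(P): print(k,len(P),P.min(0).round(),P.max(0).round(),P.mean(0).round()); fit(P,k)
E
python3 m.py
```

```text
top
upper 824 mid [ 407.6 -204.4] cen [ 407.7 -205.    33.4] yaw -1.54 L 147.3 W 46.7
bar 175 mid [ 421.9 -363.5] cen [ 418.4 -362.3  113.9] yaw -16.64 L 126.7 W 10.0
plate 622 mid [ 421.2 -363.3] cen [ 419.3 -362.4   51. ] yaw -16.66 L 140.3 W 46.0
board 712 mid [ 420.6 -363.4] cen [ 414.6 -360.8   14.8] yaw -17.07 L 190.0 W 91.1
prongs 322 mid [ 549.5 -305.3] cen [ 562.4 -304.4  183.2] yaw 0.72 L 96.6 W 86.7
foot 755 mid [ 540.3 -305.7] cen [ 569.9 -314.4   18.2] yaw 62.66 L 204.3 W 200.2
press [301. -94.  20.] [494.  60. 389.] [375. -79. 151.]
hookplate 162 mid [ 579.3 -274.4] cen [ 584.3 -279.8  186.6] yaw -23.07 L 75.9 W 36.3
all 158 [ 491. -340.  178.] [ 560. -268.  200.] [ 528. -304.  184.]
all 158 mid [ 525.2 -303.9] cen [ 527.6 -303.7  184.5] yaw 88.0 L 73.4 W 71.0
A 102 [ 491. -275.  178.] [ 590. -268.  200.] [ 543. -271.  184.]
A 102 mid [ 540.3 -271.4] cen [ 543.  -271.5  184.2] yaw 0.73 L 99.1 W 6.9
B 126 [ 492. -340.  178.] [ 589. -275.  200.] [ 541. -330.  184.]
B 126 mid [ 542.1 -308.6] cen [ 541.2 -330.   183.9] yaw -3.24 L 97.0 W 66.5
side
upper 1293 mid [ 405.8 -20
[... 345 characters left out ...]
6 -302.1  182.9] yaw 7.66 L 123.7 W 93.0
foot 1146 mid [ 536.5 -303.1] cen [ 567.4 -307.2   17.4] yaw 62.51 L 208.2 W 210.7
press [300. -88.  20.] [484.  60. 387.] [374. -76. 150.]
hookplate 266 mid [ 580.1 -273.9] cen [ 586.  -280.   184.8] yaw -23.78 L 74.5 W 37.4
all 235 [ 488. -341.  177.] [ 560. -268.  201.] [ 525. -303.  184.]
all 235 mid [ 524.3 -304.8] cen [ 524.6 -303.   184. ] yaw -89.33 L 72.9 W 71.9
A 148 [ 488. -275.  177.] [ 590. -268.  201.] [ 539. -272.  183.]
A 148 mid [ 538.8 -271.6] cen [ 538.9 -271.5  183.3] yaw -0.06 L 101.5 W 6.8
B 183 [ 490. -341.  177.] [ 590. -275.  199.] [ 540. -328.  183.]
B 183 mid [ 539.6 -307.4] cen [ 539.8 -328.5  183.3] yaw 1.86 L 101.1 W 67.8
```

jog_arm(
  plan=[
    [85, [0, 0, -0.6], [0, 0, 0]],
    [85, [0, 0, -1], [0, 0, 0]],
    [85, [0, 0, -1], [0, 0, 0]],
  ],
)

```text
clock: 0.48
position: [271.7, 564.3, 335.3]
ee_rot: [0.975, -0.222, 0.0, -0.004]
contact_force: [-0.4, 0.3, -1.2]
gripper_width: 84.7
grasp_force: 0.0
```

jog_arm(
  plan=[
    [85, [0, 0, -0.6], [0, 0, 0]],
    [85, [0, 0, -1], [0, 0, 0]],
    [85, [0, 0, -1], [0, 0, 0]],
  ],
)

```text
clock: 0.85
position: [271.5, 563.7, 434.0]
ee_rot: [0.975, -0.223, 0.0, -0.003]
contact_force: [-0.4, -0.9, -0.1]
gripper_width: 85.1
grasp_force: 0.0
```

```bash
python3 - <<'E'
from h import *
s=read_state();print(s['clock'],s['position'],s['ee_rot'],s['joints'])
t=load('top');C=cloud(t).reshape(-1,3);C=C[~np.isnan(C[:,0])]
print('rows x=100.., cols y=-450..')
for x in range(150,750,60):
    print(x,[int(P[:,2].max()) if len(P:=C[(abs(C[:,0]-x)<30)&(abs(C[:,1]-y)<30)]) else -1 for y in range(-450,600,60)])
P=C[(C[:,0]>560)&(C[:,0]<680)&(abs(C[:,1]+304)<60)&(C[:,2]>186)];print('plate',np.percentile(P,[2,20,50,98],axis=0).round(1).tolist())
for lo,hi in((-290,-255),(-350,-320)):
    P=C[(C[:,0]>480)&(C[:,0]<620)&(C[:,1]>lo)&(C[:,1]<hi)&(C[:,2]>174)];b=P[P[:,0]<520]
    print(P[:,0].min(),b[b[:,2]>190].mean(0),[P[abs(P[:,0]-x)<6].mean(0).round(1).tolist() for x in range(490,600,12)])
E
```

```text
0.85 [271.48029949 563.68982161 434.0036588 ] [ 9.74913550e-01 -2.22566013e-01  1.87951591e-04 -2.81141551e-03] [ 1.38051862e+00  3.29881444e-01  4.16683690e-01  5.69646920e-04
 -1.65199184e+00 -2.58567741e-01]
rows x=100.., cols y=-450..
150 [120, 120, 7, 7, 4, 5, 6, 5, 6, 5, 5, -1, -1, -1, -1, -1, -744, -746]
210 [174, 169, 26, 35, 37, 31, 26, 5, 6, 5, 4, -1, -1, -1, -1, -1, -749, -749]
270 [14, 5, 27, 39, 38, 32, 29, 27, 4, 24, 20, -14, -1, -1, -1, -1, -748, -750]
330 [13, 54, 99, 17, 39, 5, 26, 25, 27, 28, 24, -15, -1, -1, -1, -1, -750, -747]
390 [33, 119, 119, 6, 38, 5, 385, 384, 27, 27, 26, -1, -1, -1, -1, -1, -748, -749]
450 [30, 121, 110, 6, 38, 4, 388, 387, 5, 26, 26, -1, -1, -1, -1, -1, -748, -744]
510 [40, 102, 199, 200, 34, 6, 56, 247, 1, 26, 24, -1, -1, -1, -1, -1, -751, -747]
570 [83, 23, 200, 198, 24, 64, 66, 65, 6, 28, 22, -1, -1, -1, -1, -746, -751, -748]
630 [79, 22, 202, 201, 21, 4, 4, 64, 4, 2, 3, -1, -1, -1, -1, -1, -746, -750]
690 [-1, -1, -1, -1, -1, -1, -1, -1, -1, -1, -1, -1, -1, -1, -1, -1, -749, -748]
plate [[592.6, -344.7, 187.3], [594.1, -317.6, 191.1], [597.6, -304.9, 195.1], [611.7, -265.1, 201.3]]
490.77199654491744 [ 493.90059238 -272.12399745  198.06965539] [[492.4, -272.1, 198.9], [501.9, -272.2, 189.5], [514.0, -272.4, 182.6], [526.3, -272.5, 182.4], [538.6, -272.5, 181.8], [549.8, -271.8, 182.1], [561.9, -270.8, 182.3], [573.7, -271.5, 183.2], [585.7, -271.4, 183.1], [594.7, -277.3, 188.4]]
491.9724821041292 [ 495.50363727 -336.24847229  196.72915541] [[493.1, -336.1, 197.8], [502.9, -336.2, 189.1], [514.0, -335.8, 183.2], [526.5, -335.6, 182.8], [538.1, -336.0, 183.3], [550.2, -336.3, 183.0], [561.9, -335.6, 182.2], [574.7, -334.9, 183.7], [587.3, -335.5, 182.2], [594.8, -332.8, 186.7]]
```

jog_arm(
  plan=[
    [85, [0.4, 0.4, -0.3], [0, 0, 0]],
    [85, [0.8, 0.8, -0.6], [0, 0, 0]],
    [85, [1, 1, -0.7], [0, 0, 0]],
    [85, [1, 1, -0.7], [0, 0, 0]],
  ],
)

```text
clock: 1.35
position: [318.3, 428.0, 501.8]
ee_rot: [0.975, -0.223, -0.0, -0.001]
contact_force: [1.6, 1.1, 0.6]
gripper_width: 84.7
grasp_force: 0.0
```

jog_arm(
  plan=[
    [85, [0.4, 0.4, 0], [0, 0, 0]],
    [85, [0.8, 0.8, 0], [0, 0, 0]],
    [85, [1, 1, 0], [0, 0, 0]],
    [85, [1, 1, 0], [0, 0, 0]],
  ],
)

```text
clock: 1.85
position: [364.7, 295.5, 499.7]
ee_rot: [0.975, -0.223, -0.001, 0.001]
contact_force: [0.7, 0.7, -0.3]
gripper_width: 84.6
grasp_force: 0.0
```

jog_arm(
  plan=[
    [85, [0.4, 0.4, 0], [0, 0, 0]],
    [85, [0.8, 0.8, 0], [0, 0, 0]],
    [85, [1, 1, 0], [0, 0, 0]],
    [85, [1, 1, 0], [0, 0, 0]],
  ],
)

```text
clock: 2.35
position: [411.7, 162.9, 499.7]
ee_rot: [0.975, -0.223, -0.001, 0.001]
contact_force: [0.4, 0.1, -0.1]
gripper_width: 84.9
grasp_force: 0.0
```

jog_arm(
  plan=[
    [85, [0.4, 0.4, 0], [0, 0, 0]],
    [85, [0.8, 0.8, 0], [0, 0, 0]],
    [85, [1, 1, 0], [0, 0, 0]],
    [85, [1, 1, 0], [0, 0, 0]],
  ],
)

```text
clock: 2.85
position: [458.9, 29.8, 499.6]
ee_rot: [0.975, -0.223, -0.001, 0.001]
contact_force: [-0.9, 0.4, -0.7]
gripper_width: 85.1
grasp_force: 0.0
```

jog_arm(
  plan=[
    [85, [0.4, 0.4, 0], [0, 0, 0]],
    [85, [0.8, 0.8, 0], [0, 0, 0]],
    [85, [1, 1, 0], [0, 0, 0]],
    [85, [1, 1, 0], [0, 0, 0]],
  ],
)

```text
clock: 3.35
position: [506.0, -103.5, 499.4]
ee_rot: [0.975, -0.223, -0.002, 0.0]
contact_force: [-0.3, 0.7, 0.6]
gripper_width: 84.7
grasp_force: 0.0
```

jog_arm(
  plan=[
    [85, [0.05, 0.5, 0.2], [0, 0, 0]],
    [85, [0.12, 0.9, 0.6], [0, 0, 0]],
    [85, [0.12, 0.9, 0.9], [0, 0, 0]],
    [85, [0.12, 0.9, 0.9], [0, 0, 0]],
  ],
)

```text
clock: 3.85
position: [475.9, -188.7, 409.0]
ee_rot: [0.975, -0.222, -0.003, -0.0]
contact_force: [0.3, 0.1, 0.3]
gripper_width: 84.8
grasp_force: 0.0
```

jog_arm(
  plan=[
    [85, [0.05, 0.4, 0.4], [0, 0, 0]],
    [85, [0.12, 0.8, 0.8], [0, 0, 0]],
    [85, [0.12, 0.9, 1], [0, 0, 0]],
    [85, [0.12, 0.9, 1], [0, 0, 0]],
  ],
)

```text
clock: 4.35
position: [448.8, -276.2, 311.3]
ee_rot: [0.975, -0.222, -0.001, 0.0]
contact_force: [0.1, -0.2, 0.4]
gripper_width: 85.3
grasp_force: 0.0
```

jog_arm(
  plan=[
    [85, [0.05, 0.45, 0.2], [0, 0, -0.08]],
    [85, [0.12, 0.9, 0.4], [0, 0, -0.147]],
    [85, [0.12, 0.9, 0.6], [0, 0, -0.147]],
    [85, [0.12, 0.9, 0.6], [0, 0, -0.147]],
  ],
)

```text
clock: 4.85
position: [421.1, -362.6, 252.0]
ee_rot: [0.989, -0.146, -0.0, 0.0]
contact_force: [0.7, 1.0, -0.3]
gripper_width: 85.0
grasp_force: 0.0
```

```bash
python3 - <<'E'
from h import *
s=read_state();print(s['clock'],s['position'],s['ee_rot'],s['joints'].round(3))
for n in('side','top'): d=grab(n)
a=load('side');b=load('top')
im=np.hstack([cv2.resize(a['img'][60:300,200:440],(400,400),interpolation=3),cv2.resize(b['img'][100:300,250:450],(400,400),interpolation=3)])
cv2.imwrite('pics/p1.png',im[...,::-1])
E
```

```text
4.85 [ 421.06580016 -362.59933222  251.9535361 ] [ 9.89249073e-01 -1.46240432e-01 -1.90657845e-05  8.75974830e-05] [-0.419  0.252 -0.131  0.    -1.187  1.696]
```

View pics/p1.png

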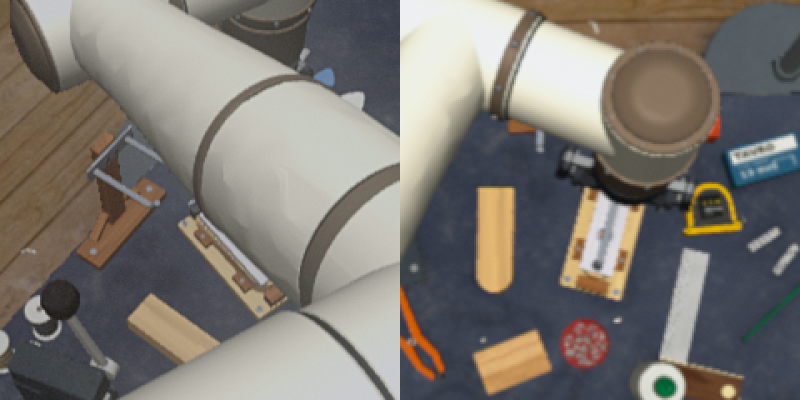

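The wrist is over the jig with the fingers straddling the bar (top view). Descending and gripping.

jog_arm(
  plan=[
    [85, [0, 0, 0.5], [0, 0, 0]],
    [85, [0, 0, 1], [0, 0, 0]],
    [85, [0, 0, 1], [0, 0, 0]],
  ],
)

```text
clock: 5.32
position: [419.2, -361.7, 149.7]
ee_rot: [0.989, -0.146, -0.003, -0.001]
contact_force: [-0.1, 0.4, 1.1]
gripper_width: 84.9
grasp_force: 0.0
```

jog_arm(
  plan=[
    [85, [0, 0.0, 0.3], [0, 0, 0]],
    [85, [0, 0.0, 0.6], [0, 0, 0]],
    [85, [0, 0, 0.6], [0, 0, 0]],
    [0, [0, 0, 0.6], [0, 0, 0]],
    [0, [0, 0, 0.6], [0, 0, 0]],
    [0, [0, 0, 0.6], [0, 0, 0]],
    [0, [0, 0, 0.6], [0, 0, 0]],
    [0, [0, 0, 0.6], [0, 0, 0]],
    [0, [0, 0, 0.6], [0, 0, 0]],
  ],
)

```text
clock: 6.45
position: [420.1, -363.5, 91.9]
ee_rot: [0.989, -0.147, 0.0, 0.0]
contact_force: [-1.0, 0.7, 4.7]
gripper_width: 7.7
grasp_force: 58.6
```

jog_arm(
  plan=[
    [0, [0, 0, -0.1], [0, 0, 0]],
    [0, [0, 0, -0.2], [0, 0, 0]],
    [0, [0, 0, -0.35], [0, 0, 0]],
    [0, [0, 0, -0.6], [0, 0, 0]],
    [0, [0, 0, -1], [0, 0, 0]],
    [0, [0, 0, -1], [0, 0, 0]],
  ],
)

```text
clock: 7.2
position: [422.1, -364.4, 195.8]
ee_rot: [0.989, -0.147, 0.004, 0.002]
contact_force: [0.5, -0.0, -2.9]
gripper_width: 8.2
grasp_force: 58.7
```

jog_arm(
  plan=[
    [0, [-0.1, -0.15, -0.05], [0, 0, 0.1]],
    [0, [-0.2, -0.3, -0.1], [0, 0, 0.25]],
    [0, [-0.325, -0.52, -0.1], [0, 0, 0.4]],
    [0, [-0.325, -0.52, -0.1], [0, 0, 0.56]],
    [0, [-0.325, -0.52, -0.1], [0, 0, 0.72]],
    [0, [-0.325, -0.52, -0.1], [0, 0, 0.88]],
    [0, [-0.325, -0.52, -0.1], [0, 0, 1]],
    [0, [-0.325, -0.52, -0.1], [0, 0, 1]],
  ],
)

```text
clock: 8.2
position: [403.4, -303.7, 200.8]
ee_rot: [0.784, -0.621, -0.001, 0.0]
contact_force: [0.1, 0.0, -2.4]
gripper_width: 8.1
grasp_force: 58.7
```

jog_arm(
  plan=[
    [0, [0, 0, 0], [0, 0, 0.12]],
    [0, [0, 0, 0], [0, 0, 0.21]],
    [0, [0, 0, 0], [0, 0, 0.21]],
    [0, [0, 0, 0], [0, 0, 0.21]],
  ],
)

```text
clock: 8.7
position: [403.8, -303.9, 201.1]
ee_rot: [0.711, -0.703, -0.0, 0.0]
contact_force: [-0.7, -0.1, -2.5]
gripper_width: 8.2
grasp_force: 58.7
```

```bash
python3 - <<'E'
from h import *
s=read_state();q=s['ee_rot'];print(s['clock'],s['position'],np.degrees(2*np.arctan2(q[1],q[0])),s['joints'].round(3))
a=grab('side');b=grab('top')
im=np.hstack([cv2.resize(a['img'][60:300,200:440],(400,400),interpolation=3),cv2.resize(b['img'][100:300,250:450],(400,400),interpolation=3)])
cv2.imwrite('pics/p2.png',im[...,::-1])
E
```

```text
8.7 [ 403.83493399 -303.92415485  201.14729438] -89.37220523904122 [-0.324  0.208 -0.326 -0.    -1.038  0.335]
```

View pics/p2.png

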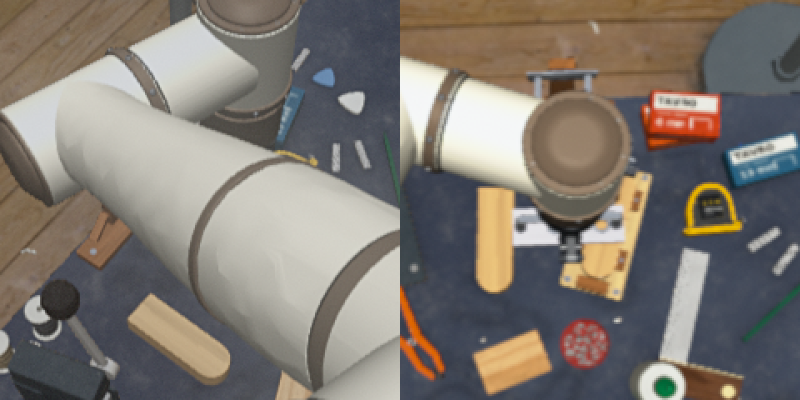

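The jig hangs level in the grip with its plate across, centred in front of the prongs (top view, plate 513–623). Going in over the tips.

jog_arm(
  plan=[
    [0, [0, -0.25, 0], [0, 0, 0]],
    [0, [0, -0.5, 0], [0, 0, 0]],
    [0, [0, -0.75, 0], [0, 0, 0]],
    [0, [0, -1, 0], [0, 0, 0]],
    [0, [0, -1, 0], [0, 0, 0]],
  ],
)

```text
clock: 9.43
position: [505.4, -303.0, 200.7]
ee_rot: [0.711, -0.703, -0.0, 0.0]
contact_force: [-0.7, -0.9, -2.1]
gripper_width: 7.8
grasp_force: 58.7
```

jog_arm(
  plan=[
    [0, [0, -0.2, 0], [0, 0, 0]],
    [0, [0, -0.41, 0], [0, 0, 0]],
    [0, [0, -0.41, 0], [0, 0, 0]],
    [0, [0, -0.41, 0.1], [0, 0, 0]],
    [0, [0, -0.41, 0.2], [0, 0, 0]],
    [0, [0, -0.41, 0.25], [0, 0, 0]],
    [0, [0, -0.41, 0.28], [0, 0, 0]],
    [0, [0, -0.41, 0.28], [0, 0, 0]],
  ],
)

```text
clock: 10.42
position: [544.9, -302.8, 173.2]
ee_rot: [0.71, -0.704, -0.0, 0.0]
contact_force: [-0.1, -0.2, -2.1]
gripper_width: 7.8
grasp_force: 58.7
```

jog_arm(
  plan=[
    [0, [0, 0, 0.015], [0, 0, 0]],
    [0, [0, 0, 0.03], [0, 0, 0]],
    [0, [0, 0, 0.03], [0, 0, 0]],
  ],
)

```text
clock: 10.8
position: [544.9, -302.7, 170.2]
ee_rot: [0.71, -0.704, -0.0, 0.0]
contact_force: [0.2, 0.5, -3.1]
gripper_width: 8.1
grasp_force: 58.7
```

jog_arm(
  plan=[
    [0, [0, 0, 0.02], [0, 0, 0]],
    [0, [0, 0, 0.02], [0, 0, 0]],
    [0, [0, 0, 0.02], [0, 0, 0]],
  ],
)

```text
clock: 11.18
position: [545.2, -302.9, 169.5]
ee_rot: [0.71, -0.704, 0.001, -0.0]
contact_force: [-2.7, 1.2, 5.4]
gripper_width: 8.0
grasp_force: 59.5
```

Contact: the bar rests on the prongs. Opening modestly and rising.

jog_arm(
  plan=[
    [12, [0, 0, 0], [0, 0, 0]],
    [18, [0, 0, 0], [0, 0, 0]],
    [30, [0, 0, 0], [0, 0, 0]],
    [36, [0, 0, 0], [0, 0, 0]],
    [36, [0, 0, 0], [0, 0, 0]],
    [36, [0, 0, 0], [0, 0, 0]],
    [36, [0, 0, 0], [0, 0, 0]],
  ],
)

```text
clock: 12.05
position: [545.0, -302.8, 168.3]
ee_rot: [0.71, -0.704, 0.0, -0.0]
contact_force: [-0.4, -0.2, 0.8]
gripper_width: 36.1
grasp_force: 0.0
```

jog_arm(
  plan=[
    [36, [0, 0, -0.1], [0, 0, 0]],
    [36, [0, 0, -0.25], [0, 0, 0]],
    [36, [0, 0, -0.6], [0, 0, 0]],
    [36, [0, 0, -1], [0, 0, 0]],
    [36, [0, 0, -1], [0, 0, 0]],
  ],
)

```text
clock: 12.68
position: [546.9, -303.7, 274.2]
ee_rot: [0.71, -0.704, 0.005, -0.002]
contact_force: [-0.9, -0.4, -0.5]
gripper_width: 35.8
grasp_force: 0.0
```

```bash
python3 - <<'E'
from h import *
t=load('top');s=load('side')
for p in((435,125),(432,80),(410,62),(395,135),(370,75)): 
    q=(250+(p[0]-0)/2-0,100+p[1]/2)
    print(p,dep(t,(250+(p[0]-400)/2 if p[0]>400 else 250+(p[0]-400)/2,100+p[1]/2)).round())
print('cap',dep(t,(250+178/2,100+145/2)).round(),'link',[dep(t,(250+u/2,100+v/2)).round().tolist() for u,v in((20,100),(60,110),(90,130),(30,160),(10,200))])
for P in (cloud(t),cloud(s)):
    P=P.reshape(-1,3);P=P[(P[:,0]>340)&(P[:,0]<520)&(P[:,1]>-110)&(P[:,1]<70)]
    for z in range(20,460,40):
        Q=P[(P[:,2]>z)&(P[:,2]<z+40)]
        if len(Q)>3: print(z,len(Q),Q.min(0).round()[:2],Q.max(0).round()[:2])
E
```

```text
(435, 125) [ 423. -196.  540.]
(432, 80) [ 462. -193.  536.]
(410, 62) [ 481. -174.  526.]
(395, 135) [ 413. -167.  551.]
(370, 75) [ 466. -144.  540.]
cap [ 398. -306.  561.] link [[444.0, -184.0, 541.0], [436.0, -216.0, 538.0], [419.0, -239.0, 538.0], [401.0, -189.0, 518.0], [473.0, -78.0, -1.0]]
20 170 [341. -91.] [435. -10.]
60 9 [384. -55.] [402. -43.]
100 23 [383. -63.] [408. -41.]
140 16 [383. -64.] [396. -53.]
20 738 [341. -91.] [479.  70.]
60 157 [380. -54.] [477.  -3.]
100 239 [374. -63.] [477.  -3.]
140 290 [374. -62.] [478.  -2.]
180 321 [373. -74.] [483.  -2.]
220 1592 [378. -76.] [482.  -3.]
260 96 [399. -69.] [416. -58.]
300 92 [409. -66.] [422. -57.]
340 262 [408. -76.] [441. -43.]
380 211 [412. -72.] [440. -45.]
```

```bash
cat > k.py <<'E'
import numpy as np
from scipy.optimize import least_squares
from scipy.spatial.transform import Rotation as R
h=292.;d=159.5;S4=1
S=[((.3855,.0068),(270.9,562.7,230.3)),((.3299,.4167),(271.5,563.7,434)),((.252,-.131),(421.07,-362.6,251.95)),((.208,-.326),(403.8,-303.9,201.1))]
def pr(p):
    L1,L2,c=p;o=[]
    for (a,b),x in S:
        e=b-a; o+=[L1*np.sin(a)+L2*np.cos(e)-np.sqrt(x[0]**2+x[1]**2-d*d), c+L1*np.cos(a)+L2*np.sin(e)-x[2]]
    return np.array(o)
f=least_squares(pr,[535,433,-104]);L1,L2,c=f.x;H=c+h
if __name__=='__main__': print(f.x,abs(f.fun).max())
lo=np.array([-3.14,-1.21,-1.07,-3.16,-2.99,-3.1]);hi=np.array([3.14,2.06,1.41,2.05,-.16,3.1])
def fk(j):
    z=R.from_euler('z',j[0]); e=j[2]-j[1]
    E=np.array([L1*np.sin(j[1]),0,H+L1*np.cos(j[1])]); fd=np.array([np.cos(e),0,np.sin(e)])
    W=E+L2*fd
    r4=R.from_rotvec(S4*j[3]*fd); lat=r4.apply([0,-1,0]); 
    t=R.from_rotvec(lat*j[4]).apply(fd)  # j5<0 -> down
    if S5: t=R.from_rotvec(-lat*j[4]).apply(fd)
    D=W+d*lat; T=D+h*t
    # tool x at j6=0,: phi=j1+j6-90 when down -> x=-y_arm=lat
    x=R.from_rotvec(-t*j[5]).apply(lat)
    return [z.apply(v) for v in(E,W,D,T,t,x)]
S5=False
_=fk([0,.25,-.13,0,-1.19,0]); S5=_[4][2]>0
def ik(p,phi,al,j0):
    ph=np.radians(phi);X=np.array([np.cos(ph),np.sin(ph),0]);a=np.radians(al)
    t=np.array([0,0,-1])*np.cos(a)+X*np.sin(a);x=X*np.cos(a)+np.array([0,0,1])*np.sin(a)
    def g(j):
        _,_,_,T,tt,xx=fk(j);return np.r_[(T-p)/100,tt-t,xx-x]
    s=least_squares(g,np.clip(j0,lo+.01,hi-.01),bounds=(lo,hi));return s.x,np.linalg.norm(s.fun)
def seg(a,b,n=40): return a+(b-a)*np.linspace(0,1,n)[:,None]
def clear(j):
    E,W,D,T,t,x=fk(j);o=[]
    for P in(seg(E,W),seg(W,D),seg(D,D+(T-D)*.4)):
        bx=np.clip(P,[373,-76,0],[483,-2,265]);b2=np.clip(P,[341,-91,0],[480,70,60]);kz=np.c_[np.full(len(P),424),np.full(len(P),-59),np.clip(P[:,2],0,372)]
        o.append([np.linalg.norm(P-bx,axis=1).min().round(),np.linalg.norm(P-b2,axis=1).min().round(),(np.linalg.norm(P-kz,axis=1).min()-18).round()])
    return o
E
python3 - <<'E'
from k import *
print(fk([-.324,.208,-.326,0,-1.038,.335])[3:])
for g in(0,-20,-35):
  for al in(0,15,25,32):
    p=np.array([406.5+g,-203.5-g*.03,6+0.])
    j,r=ik(p,-1.7,al,[-.1,.3,-.6,0,-.8,1.9]); E,W,*_=fk(j)
    print(g,al,j.round(2),'res',r.round(3),'W',W.round(),clear(j))
    if al:
        q=np.array([420.5,-363.2,75])+g*np.array([.957,-.29,0]); j,r=ik(q,-16.9,al,[-.4,.3,-.4,0,-1,1.9]); print('   place',j.round(2),r.round(3),fk(j)[1].round())
E
```

```text
[array([ 403.96914812, -303.92116359,  200.78916863]), array([-1.14104528e-03,  3.83202483e-04, -9.99999276e-01]), array([ 1.09995524e-02, -9.99939425e-01, -3.95730545e-04])]
0 0 [-0.11  0.42 -0.67  0.   -0.49  1.65] res 0.0 W [423. -45. 298.] [[np.float64(33.0), np.float64(238.0), np.float64(-4.0)], [np.float64(33.0), np.float64(238.0), np.float64(-15.0)], [np.float64(128.0), np.float64(165.0), np.float64(128.0)]]
0 15 [-0.13  0.37 -0.78  0.15 -0.17  1.82] res 0.0 W [373. -48. 298.] [[np.float64(33.0), np.float64(238.0), np.float64(34.0)], [np.float64(32.0), np.float64(235.0), np.float64(34.0)], [np.float64(127.0), np.float64(160.0), np.float64(138.0)]]
   place [-0.44  0.35 -0.5   0.09 -0.46  1.79] 0.0 [ 426. -202.  366.]
0 25 [-0.26  0.35 -0.67  0.71 -0.16  2.49] res 0.006 W [ 400. -108.  325.] [[np.float64(68.0), np.float64(265.0), np.float64(36.0)], [np.float64(68.0), np.float64(242.0), np.float64(36.0)], [np.float64(133.0), np.float64(153.0), np.float64(152.0)]]
   place [-0.47  0.32 -0.55  0.28 -0.28  2.  ] 0.0 [ 402. -206.  368.]
0 32 [-0.47  0.35 -0.61  1.16 -0.24  3.1 ] res
[... 1995 characters left out ...]
 0.31 -0.57  0.1  -0.43  1.82] 0.0 [ 396. -194.  367.]
-35 25 [-0.31  0.32 -0.71  0.79 -0.17  2.61] res 0.0 W [ 375. -122.  329.] [[np.float64(79.0), np.float64(271.0), np.float64(62.0)], [np.float64(79.0), np.float64(249.0), np.float64(62.0)], [np.float64(145.0), np.float64(158.0), np.float64(172.0)]]
   place [-0.49  0.28 -0.6   0.32 -0.27  2.06] 0.0 [ 375. -202.  371.]
-35 32 [-0.5   0.32 -0.66  1.14 -0.25  3.1 ] res 0.045 W [ 362. -196.  340.] [[np.float64(142.0), np.float64(299.0), np.float64(132.0)], [np.float64(139.0), np.float64(254.0), np.float64(133.0)], [np.float64(152.0), np.float64(157.0), np.float64(180.0)]]
   place [-0.58  0.28 -0.55  0.64 -0.25  2.44] 0.0 [ 368. -240.  387.]
```

```bash
cat > scan.py <<'E'
from k import *
for phi,sg in((-1.7,1),(178.3,-1)):
  for g in(0,-25):
    for al in(20,28,32,36,40,45):
      best=[]
      for j4 in(-2.8,-2,-1.2,-.5,0,.5,1.2,1.9):
       for j6 in(-2,0,2):
        p=np.array([406.5+g,-203.5-g*.03,8.]);j,r=ik(p,phi,sg*al,[-.3,.33,-.65,j4,-.3,j6])
        if r<2e-3: best.append((tuple(j.round(2)),fk(j)[1].round(),int(np.array(clear(j)).min())))
      u={b[0]:b for b in best}
      for b in u.values():
        if b[2]>60: print(phi,g,al,*map(float,b[0]),b[1],b[2])
E
timeout 500 python3 scan.py | awk '!s[$1$2$3$4$5]++' | head -40
```

```text
-1.7 0 28 -0.33 0.34 -0.64 0.89 -0.18 2.73 [ 400. -139.  334.] 65
-1.7 0 36 -0.63 0.37 -0.61 1.43 -0.34 -2.79 [ 355. -256.  332.] 143
-1.7 0 40 -0.76 0.4 -0.64 1.62 -0.45 -2.48 [ 312. -299.  313.] 145
-1.7 0 45 -0.9 0.45 -0.69 1.79 -0.59 -2.18 [ 260. -330.  279.] 143
-1.7 -25 28 -0.39 0.32 -0.67 0.96 -0.2 2.84 [ 380. -155.  337.] 88
-1.7 -25 32 -0.54 0.33 -0.64 1.22 -0.28 -3.06 [ 361. -215.  340.] 148
-1.7 -25 36 -0.69 0.35 -0.65 1.45 -0.37 -2.71 [ 325. -268.  329.] 154
-1.7 -25 40 -0.83 0.39 -0.68 1.63 -0.48 -2.42 [ 282. -306.  308.] 154
-1.7 -25 45 -0.97 0.45 -0.73 1.77 -0.62 -2.13 [ 231. -334.  274.] 154
178.3 0 28 -0.33 0.34 -0.64 0.89 -0.18 -0.41 [ 400. -139.  334.] 65
178.3 0 32 -0.48 0.35 -0.61 1.18 -0.25 -0.02 [ 387. -199.  340.] 124
178.3 0 36 -0.63 0.37 -0.61 1.43 -0.34 0.35 [ 355. -256.  332.] 143
178.3 0 40 -0.76 0.4 -0.64 1.62 -0.45 0.66 [ 312. -299.  313.] 145
178.3 0 45 -0.9 0.45 -0.69 1.79 -0.59 0.96 [ 260. -330.  279.] 143
178.3 -25 28 -0.39 0.32 -0.67 0.96 -0.2 -0.3 [ 380. -155.  337.] 88
178.3 -25 32 -0.54 0.33 -0.64 1.22 -0.28 0.08 [ 361. -215.  340.] 148
178.3 -25 36 -0.69 0.35 -0.65 1.45 -0.37 0.43 [ 325. -268.  329.] 154
178.3 -25 40 -0.83 0.39 -0.68 1.63 -0.48 0.72 [ 282. -306.  308.] 154
178.3 -25 45 -0.97 0.45 -0.73 1.77 -0.62 1.01 [ 231. -334.  274.] 154
```

```bash
python3 - <<'E'
from k import *
from bench import read_state
s=read_state();j=s['joints'];q=s['ee_rot'];print(s['clock'],s['position'].round(1),np.degrees(2*np.arctan2(q[1],q[0])).round(2),j.round(2))
W=[(np.array([545,-303,272]),-89.4,0),(np.array([450,-230,272]),-149,0),(np.array([411,-203.7,250]),-181.7,0),(np.array([411,-203.7,250]),-181.7,-32),(np.array([411,-203.7,100]),-181.7,-32),(np.array([411,-203.7,8.5]),-181.7,-32),(np.array([411,-203.7,130]),-181.7,-32),(np.array([424.8,-364.5,130]),-196.9,-32),(np.array([424.8,-364.5,49.5]),-196.9,-32)]
for a,b in zip(W,W[1:]):
    ms=0;mc=999;mr=0
    for u in np.linspace(0,1,13)[1:]:
        n,r=ik(a[0]+(b[0]-a[0])*u,a[1]+(b[1]-a[1])*u,a[2]+(b[2]-a[2])*u,j)
        ms=max(ms,abs(n-j).max());j=n;mr=max(mr,r);mc=min(mc,np.array(clear(j)).min())
    print(b[0],j.round(2),'res',mr.round(3),'step',ms.round(2),'clr',mc,fk(j)[1].round())
E
```

```text
12.675 [ 546.9 -303.7  274.2] -89.47 [-0.25  0.36  0.07  0.   -1.28  0.26]
[ 450 -230  272] [-0.15  0.15 -0.21  0.   -1.21 -0.88] res 0.0 step 0.1 clr 171.0 [474. -72. 564.]
[ 411.  -203.7  250. ] [-0.11  0.08 -0.35  0.   -1.14 -1.5 ] res 0.0 step 0.05 clr 137.0 [428. -45. 542.]
[ 411.  -203.7  250. ] [-0.15 -0.14 -0.63  0.13 -0.53 -1.36] res 0.0 step 0.05 clr 137.0 [290. -44. 516.]
[ 411.  -203.7  100. ] [-0.22  0.13 -0.72  0.52 -0.2  -0.9 ] res 0.0 step 0.09 clr 69.0 [344. -77. 400.]
[ 411.  -203.7    8.5] [-0.46  0.35 -0.6   1.16 -0.25 -0.05] res 0.0 step 0.08 clr 57.0 [ 392. -196.  341.]
[ 411.  -203.7  130. ] [-0.18  0.06 -0.74  0.36 -0.23 -1.1 ] res 0.0 step 0.1 clr 57.0 [322. -59. 416.]
[ 424.8 -364.5  130. ] [-0.5   0.22 -0.52  0.37 -0.3  -1.04] res 0.0 step 0.04 clr 85.0 [ 382. -208.  420.]
[ 424.8 -364.5   49.5] [-0.56  0.37 -0.49  0.68 -0.22 -0.67] res 0.0 step 0.04 clr 144.0 [ 407. -255.  363.]
```

```bash
python3 - <<'E'
from k import *
for al,mid in((-34,-203.7),(-36,-203.7),(-36,-250),(-38,-203.7)):
    j=np.array([-.11,.08,-.35,0,-1.14,-1.5]);print(al,mid)
    A=lambda x,y,z,p,a:(np.array([x,y,z]),p,a)
    W=[A(411,-203.7,250,-181.7,0),A(411,mid,250,-181.7,al),A(411,mid,120,-181.7,al),A(411,-203.7,60,-181.7,al),A(411,-203.7,9,-181.7,al),A(411,-203.7,60,-181.7,al),A(418,-250,120,-190,al),A(424.8,-364.5,120,-196.9,al),A(424.8,-364.5,50,-196.9,al)]
    for a,b in zip(W,W[1:]):
        ms=0;mc=999;mr=0
        for u in np.linspace(0,1,11)[1:]:
            n,r=ik(a[0]+(b[0]-a[0])*u,a[1]+(b[1]-a[1])*u,a[2]+(b[2]-a[2])*u,j)
            ms=max(ms,abs(n-j).max());j=n;mr=max(mr,r);mc=min(mc,np.array(clear(j)).min())
        print(b[0],j.round(2),'res',mr.round(3),'step',ms.round(2),'clr',mc,fk(j)[1].round())
E
```

```text
-34 -203.7
[ 411.  -203.7  250. ] [-0.16 -0.15 -0.64  0.15 -0.49 -1.33] res 0.0 step 0.07 clr 138.0 [284. -45. 513.]
[ 411.  -203.7  120. ] [-0.22  0.08 -0.71  0.52 -0.22 -0.9 ] res 0.0 step 0.09 clr 85.0 [333. -76. 417.]
[ 411.  -203.7   60. ] [-0.37  0.22 -0.64  0.93 -0.24 -0.37] res 0.0 step 0.06 clr 70.0 [ 373. -145.  385.]
[ 411.  -203.7    9. ] [-0.54  0.36 -0.6   1.29 -0.29  0.14] res 0.0 step 0.05 clr 88.0 [ 378. -225.  339.]
[ 411.  -203.7   60. ] [-0.37  0.22 -0.64  0.93 -0.24 -0.37] res 0.0 step 0.05 clr 83.0 [ 373. -145.  385.]
[ 418 -250  120] [-0.27  0.12 -0.71  0.4  -0.16 -1.1 ] res 0.008 step 0.08 clr 69.0 [340. -94. 403.]
[ 424.8 -364.5  120. ] [-0.52  0.24 -0.51  0.49 -0.27 -0.91] res 0.002 step 0.04 clr 79.0 [ 383. -220.  417.]
[ 424.8 -364.5   50. ] [-0.6   0.37 -0.47  0.81 -0.23 -0.52] res 0.0 step 0.04 clr 156.0 [ 401. -274.  369.]
-36 -203.7
[ 411.  -203.7  250. ] [-0.16 -0.16 -0.66  0.18 -0.46 -1.3 ] res 0.0 step 0.07 clr 138.0 [278. -46. 511.]
[ 411.  -203.7  120. ] [-0.27  0.08 -0.69  0.64 -0.24 -0.75] res 0.0 step 0.11 clr 89.0 [337. -93. 425.]
[ 411.  -203
[... 1669 characters left out ...]
-0.57] res 0.0 step 0.12 clr 100.0 [ 339. -115.  433.]
[ 411.  -203.7   60. ] [-0.51  0.23 -0.61  1.19 -0.31 -0.  ] res 0.0 step 0.06 clr 100.0 [ 357. -202.  388.]
[ 411.  -203.7    9. ] [-0.68  0.38 -0.62  1.52 -0.38  0.49] res 0.0 step 0.05 clr 143.0 [ 340. -276.  326.]
[ 411.  -203.7   60. ] [-0.51  0.23 -0.61  1.19 -0.31 -0.  ] res 0.0 step 0.05 clr 141.0 [ 357. -202.  388.]
[ 418 -250  120] [-0.34  0.12 -0.66  0.65 -0.16 -0.8 ] res 0.0 step 0.09 clr 91.0 [ 347. -121.  418.]
[ 424.8 -364.5  120. ] [-0.58  0.23 -0.48  0.7  -0.27 -0.66] res 0.0 step 0.03 clr 98.0 [ 376. -247.  427.]
[ 424.8 -364.5   50. ] [-0.7   0.37 -0.44  1.06 -0.28 -0.2 ] res 0.0 step 0.05 clr 187.0 [ 380. -317.  376.]
```

jog_arm(
  plan=[
    [36, [-0.1, 0.3, 0], [0, 0, 0.1]],
    [36, [-0.3, 0.6, 0], [0, 0, 0.25]],
    [60, [-0.55, 0.9, 0], [0, 0, 0.4]],
    [85, [-0.55, 1, 0], [0, 0, 0.56]],
    [85, [-0.55, 1, 0], [0, 0, 0.72]],
    [85, [-0.55, 1, 0], [0, 0, 0.88]],
    [85, [-0.55, 1, 0], [0, 0, 1]],
    [85, [-0.55, 1, 0], [0, 0, 1]],
  ],
)

```text
clock: 13.68
position: [444.3, -248.6, 268.5]
ee_rot: [-0.264, 0.965, 0.0, 0.0]
contact_force: [0.6, 0.1, -0.6]
gripper_width: 85.0
grasp_force: 0.0
```

jog_arm(
  plan=[
    [85, [0.1, 0.05, 0.05], [0, 0, 0.14]],
    [85, [0.2, 0.12, 0.1], [0, 0, 0.28]],
    [85, [0.295, 0.17, 0.2], [0, 0, 0.42]],
    [85, [0.295, 0.17, 0.2], [0, 0, 0.538]],
    [85, [0.295, 0.17, 0.2], [0, 0, 0.538]],
  ],
)

```text
clock: 14.3
position: [410.3, -249.0, 248.5]
ee_rot: [0.014, 1.0, -0.0, 0.0]
contact_force: [-0.1, -0.5, -0.1]
gripper_width: 84.9
grasp_force: 0.0
```

jog_arm(
  plan=[
    [85, [0, 0, 0], [0, -0.12, 0]],
    [85, [0, 0, 0], [0, -0.24, 0]],
    [85, [0, 0, 0], [0, -0.36, 0]],
    [85, [0, 0, 0], [0, -0.48, 0]],
    [85, [0, 0, 0], [0, -0.6, 0]],
    [85, [0, 0, 0], [0, -0.6, 0]],
  ],
)

```text
clock: 15.05
position: [409.2, -249.1, 248.2]
ee_rot: [0.015, 0.951, -0.005, 0.309]
contact_force: [0.2, 0.0, -0.4]
gripper_width: 85.0
grasp_force: 0.0
```

```bash
cat > st.py <<'E'
from h import *
from scipy.spatial.transform import Rotation as R
s=read_state();M=R.from_quat(s['ee_rot']).as_matrix()
print(s['clock'],s['position'].round(1),'\n',M.round(3),s['joints'].round(2),s['contact_force'].round(1))
def delta(p): print('tool shift',(M.T@(np.array(p)-s['position'])/100).round(3))
E
python3 - <<'E'
from st import *
delta([411,-250,120])
a=grab('side');b=grab('top')
im=np.hstack([cv2.resize(a['img'][60:300,200:440],(400,400),interpolation=3),cv2.resize(b['img'][100:300,250:450],(400,400),interpolation=3)])
cv2.imwrite('pics/p3.png',im[...,::-1])
E
```

```text
15.05 [ 409.2 -249.1  248.2] 
 [[-0.809  0.031  0.587]
 [ 0.025  1.    -0.019]
 [-0.587 -0.001 -0.809]] [-0.35 -0.09 -0.54 -0.36 -0.55 -1.  ] [ 0.2  0.  -0.4]
tool shift [ 0.738 -0.007  1.049]
```

View pics/p3.png

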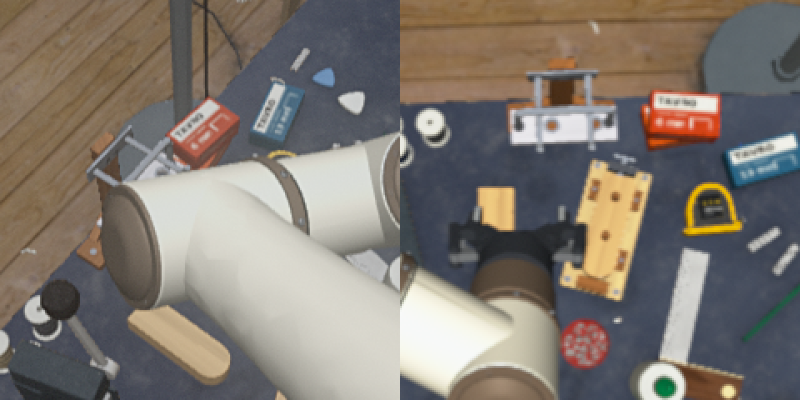

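The jig hangs across both prongs at (565,120) on the right, the dowels are free, and the gripper is tilted back as planned. Now going down to the upper half.

jog_arm(
  plan=[
    [85, [0.25, 0, 0.33], [0, 0, 0]],
    [85, [0.5, 0, 0.66], [0, 0, 0]],
    [85, [0.74, -0.01, 1], [0, 0, 0]],
    [85, [0.74, -0.01, 1], [0, 0, 0]],
  ],
)

```text
clock: 15.65
position: [409.2, -250.2, 121.4]
ee_rot: [0.015, 0.952, -0.003, 0.306]
contact_force: [1.1, -1.2, 1.6]
gripper_width: 85.1
grasp_force: 0.0
```

jog_arm(
  plan=[
    [85, [0.12, 0.15, 0.17], [0, 0, 0]],
    [85, [0.24, 0.3, 0.35], [0, 0, 0]],
    [85, [0.364, 0.464, 0.527], [0, 0, 0]],
    [85, [0.364, 0.464, 0.527], [0, 0, 0]],
  ],
)

```text
clock: 16.15
position: [412.9, -203.9, 60.4]
ee_rot: [0.014, 0.951, -0.005, 0.309]
contact_force: [0.4, -1.3, 0.5]
gripper_width: 85.3
grasp_force: 0.0
```

```bash
python3 - <<'E'
from st import *
delta([411,-203.7,11])
d=load('top')
im=cv2.resize(d['img'][170:260,315:405],(720,720),interpolation=3)[60:660]
cv2.imwrite('pics/p4.png',im[...,::-1])
C=cloud(d).reshape(-1,3);C=C[~np.isnan(C[:,0])]
P=C[(C[:,0]>310)&(C[:,0]<520)&(C[:,1]>-440)&(C[:,1]<-280)]
for lo,hi in((36,46),(52,66)):
    Q=P[(P[:,2]>lo)&(P[:,2]<hi)]
    c,wh,a=cv2.minAreaRect(Q[:,:2].astype(np.float32));print(lo,len(Q),c,wh,a,Q.mean(0).round(1))
    if lo==52: 
        for m in(Q[:,0]<435,Q[:,0]>=435): print(Q[m].mean(0).round(1),m.sum())
E
```

```text
16.15 [ 412.9 -203.9   60.4] 
 [[-0.809  0.029  0.588]
 [ 0.024  1.    -0.017]
 [-0.588 -0.    -0.809]] [-0.45  0.23 -0.62 -1.07 -0.27 -0.17] [ 0.4 -1.3  0.5]
tool shift [0.306 0.001 0.389]
36 898 (421.1899719238281, -363.5927734375) (50.07041549682617, 187.3749237060547) 73.1258316040039 [ 424.7 -365.1   40.6]
52 27 (433.21661376953125, -365.7201232910156) (11.565642356872559, 67.51612854003906) 70.14292907714844 [ 435.5 -367.7   58.2]
[ 404.6 -357.7   57.9] 12
[ 460.2 -375.7   58.4] 15
```

View pics/p4.png

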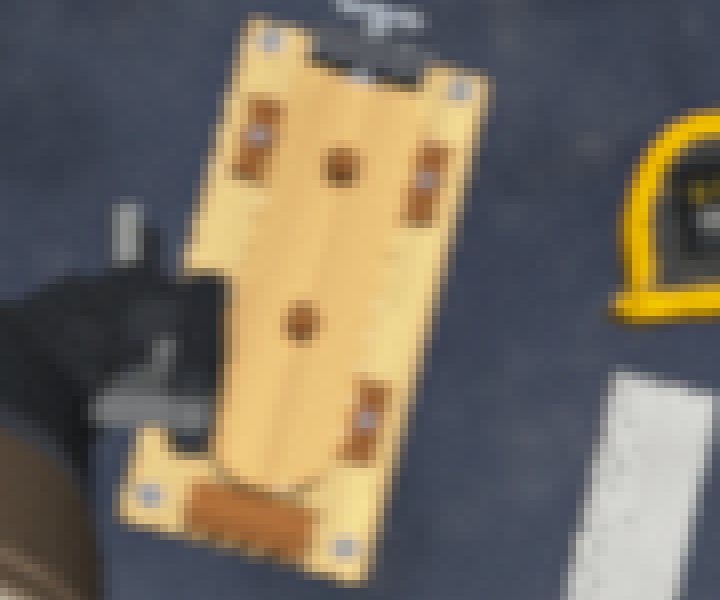

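The dowel tops are at (342,165) and (302,322) in the crop. With the depth image they give (460,-375.5) and (405,-358), matching the board pose from the jig. Descending on the upper half and gripping.

jog_arm(
  plan=[
    [85, [0.1, 0, 0.13], [0, 0, 0]],
    [85, [0.2, 0, 0.26], [0, 0, 0]],
    [85, [0.306, 0, 0.389], [0, 0, 0]],
    [85, [0.306, 0, 0.389], [0, 0, 0]],
    [0, [0.306, 0, 0.389], [0, 0, 0]],
    [0, [0.306, 0, 0.389], [0, 0, 0]],
    [0, [0.306, 0, 0.389], [0, 0, 0]],
    [0, [0.306, 0, 0.389], [0, 0, 0]],
    [0, [0.306, 0, 0.389], [0, 0, 0]],
  ],
)

```text
clock: 17.27
position: [410.9, -203.7, 11.8]
ee_rot: [0.014, 0.951, -0.005, 0.31]
contact_force: [-2.9, 0.4, 6.5]
gripper_width: 48.9
grasp_force: 61.5
```

```bash
python3 - <<'E'
from st import *
print(s['gripper_width'],s['grasp_force'])
delta([411,-203.7,80])
E
```

```text
17.275 [ 410.9 -203.7   11.8] 
 [[-0.807  0.029  0.589]
 [ 0.023  1.    -0.019]
 [-0.59  -0.002 -0.808]] [-0.62  0.36 -0.61 -1.41 -0.34  0.33] [-2.9  0.4  6.5]
48.93703001483285 61.45259823300876
tool shift [-0.403 -0.001 -0.55 ]
```

jog_arm(
  plan=[
    [0, [-0.06, 0, -0.08], [0, 0, 0]],
    [0, [-0.2, 0, -0.27], [0, 0, 0]],
    [0, [-0.34, 0, -0.46], [0, 0, 0]],
    [0, [-0.46, 0, -0.63], [0, 0, 0]],
    [0, [-0.46, 0, -0.63], [0, 0, 0]],
  ],
)

```text
clock: 17.9
position: [411.0, -202.1, 89.8]
ee_rot: [0.012, 0.951, -0.005, 0.31]
contact_force: [-0.2, 0.4, -2.9]
gripper_width: 49.1
grasp_force: 62.8
```

jog_arm(
  plan=[
    [0, [0, -0.25, 0], [0, 0, 0]],
    [0, [0, -0.5, 0], [0, 0, 0]],
    [0, [0, -0.75, 0], [0, 0, 0]],
    [0, [0, -0.96, 0], [0, 0, 0]],
    [0, [0, -0.96, 0], [0, 0, 0]],
  ],
)

```text
clock: 18.52
position: [407.2, -300.7, 87.2]
ee_rot: [0.016, 0.951, -0.005, 0.308]
contact_force: [0.6, 0.2, -2.8]
gripper_width: 48.9
grasp_force: 63.1
```

```bash
cat > rot.py <<'E'
# given target grip pose of tcp (x,y,z,yaw of block), print tool shift & turn; block yaw phi, tilt 36
from st import *
def goto(p,phi,al=36):
    ph=np.radians(phi);a=np.radians(al);X=np.array([np.cos(ph),np.sin(ph),0]);z=np.array([0,0,-1])*np.cos(a)+X*np.sin(a)
    x=-(X*np.cos(a)+np.array([0,0,1])*np.sin(a));y=np.cross(z,x)
    rv=R.from_matrix(M.T@np.stack([x,y,z],1)).as_rotvec(degrees=True)/60
    delta(p);print('turn',rv.round(4),'yaw now',np.degrees(np.arctan2(M[1,2],M[0,2])).round(2),'tilt',np.degrees(np.arctan2(np.hypot(M[0,2],M[1,2]),-M[2,2])).round(2),'roll',M[2,1].round(4))
E
python3 - <<'E'
from rot import *
goto([425.1,-364.6,83],-16.9)
d=grab('top');C=cloud(d).reshape(-1,3);
cv2.imwrite('pics/p5.png',cv2.resize(d['img'][150:275,290:415],(600,600),interpolation=3)[...,::-1])
for z in range(70,150,10): print(z,((C[:,2]>z)&(C[:,2]<z+10)&(C[:,0]>310)&(C[:,0]<520)&(C[:,1]>-360)&(C[:,1]<-250)).sum())
E
```

```text
18.525 [ 407.2 -300.7   87.2] 
 [[-0.809  0.034  0.587]
 [ 0.028  0.999 -0.019]
 [-0.587  0.001 -0.81 ]] [-0.64  0.25 -0.5  -0.9  -0.44 -0.21] [ 0.6  0.2 -2.8]
tool shift [-0.138 -0.633  0.151]
turn [ 0.1476 -0.0012  0.2013] yaw now -1.82 tilt 35.94 roll 0.0013
70 0
80 0
90 2
100 99
110 25
120 18
130 49
140 26
```

View pics/p5.png

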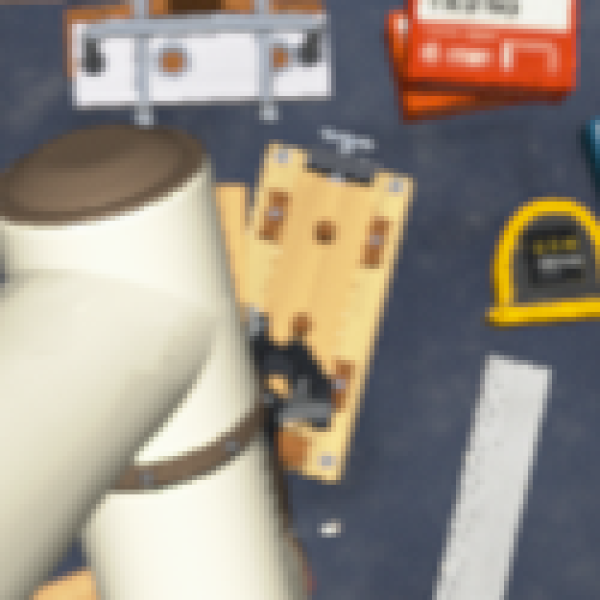

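jog_arm(
  plan=[
    [0, [-0.05, -0.2, 0.03], [0.05, 0, 0.06]],
    [0, [-0.09, -0.4, 0.06], [0.1, 0, 0.13]],
    [0, [-0.13, -0.633, 0.12], [0.1476, 0, 0.2013]],
    [0, [-0.13, -0.633, 0.12], [0.1476, 0, 0.2013]],
    [0, [-0.13, -0.633, 0.12], [0.1476, 0, 0.2013]],
  ],
)

```text
clock: 19.2
position: [422.7, -361.9, 85.6]
ee_rot: [0.138, 0.941, -0.044, 0.305]
contact_force: [-0.4, -0.2, -3.1]
gripper_width: 49.1
grasp_force: 63.0
```

```bash
python3 - <<'E'
from rot import *
goto([425.1,-364.6,80],-16.9)
d=grab('top');a=grab('side')
im=np.hstack([cv2.resize(a['img'][140:260,280:400],(400,400),interpolation=3),cv2.resize(d['img'][160:260,310:410],(400,400),interpolation=3)])
cv2.imwrite('pics/p6.png',im[...,::-1])
for n,d in(('top',d),('side',a)):
    C=cloud(d).reshape(-1,3)
    P=C[(C[:,0]>330)&(C[:,0]<520)&(C[:,1]>-440)&(C[:,1]<-310)&(C[:,2]>98)&(C[:,2]<118)]
    # jig frame
    c,sn=np.cos(np.radians(-16.9)),np.sin(np.radians(-16.9)); q=(P[:,:2]-[420.7,-363.3])@np.array([[c,-sn],[sn,c]])
    m=(q[:,0]>15)
    Q=np.c_[q,P[:,2]][m]; print(n,len(Q),Q.min(0).round(1),Q.max(0).round(1))
    if len(Q)>20:
        A=np.c_[Q[:,:2],np.ones(len(Q))];print('plane',np.linalg.lstsq(A,Q[:,2],rcond=None)[0].round(4))
        for x in range(20,80,10):
            w=Q[abs(Q[:,0]-x)<5]; 
            if len(w):print(x,w[:,1].min().round(1),w[:,1].max().round(1),w[:,2].mean().round(1),len(w))
E
```

```text
19.2 [ 422.7 -361.9   85.6] 
 [[-0.776  0.287  0.562]
 [ 0.232  0.958 -0.168]
 [-0.587  0.    -0.81 ]] [-0.59  0.29 -0.49 -0.76 -0.26 -0.58] [-0.4 -0.2 -3.1]
tool shift [ 0.008 -0.019  0.064]
turn [ 0.0027 -0.0015  0.0031] yaw now -16.63 tilt 35.91 roll 0.0004
top 379 [ 15.4 -22.  100.4] [ 73.5  27.6 113.4]
plane [-1.870000e-02  6.700000e-03  1.078003e+02]
20 -22.0 26.7 107.2 67
30 -22.0 27.4 107.4 67
40 -21.8 27.6 107.1 66
50 -21.8 27.0 106.9 69
60 -21.5 27.2 107.0 67
70 -20.1 26.7 106.0 43
side 259 [15.  -5.1 98.1] [ 72.6  27.1 111. ]
plane [-1.13000e-02 -1.37100e-01  1.08433e+02]
20 -5.1 26.2 106.4 60
30 -2.5 25.9 106.1 56
40 -1.5 26.6 106.7 48
50 3.2 26.4 106.0 38
60 6.7 27.1 105.2 35
70 10.9 26.1 104.3 22
```

View pics/p6.png

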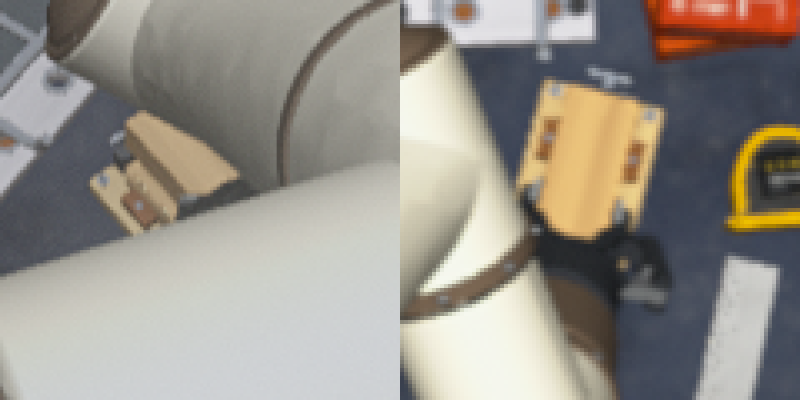

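The block is held level over the board in the right view, with its square end at (565–650,95), about 2 mm left of and 3 mm short of the target. Correcting and lowering onto the dowels.

jog_arm(
  plan=[
    [0, [-0.018, -0.0194, 0.013], [0.003, 0, 0.003]],
    [0, [-0.018, -0.0194, 0.013], [0.003, 0, 0.003]],
    [0, [0.01, -0.0194, 0.05], [0.003, 0, 0.003]],
    [0, [0.04, -0.0194, 0.09], [0.003, 0, 0.003]],
    [0, [0.065, -0.0194, 0.13], [0.003, 0, 0.003]],
    [0, [0.09, -0.0194, 0.165], [0.003, 0, 0.003]],
    [0, [0.117, -0.0194, 0.2], [0.003, 0, 0.003]],
    [0, [0.117, -0.0194, 0.2], [0.003, 0, 0.003]],
  ],
)

```text
clock: 20.3
position: [424.6, -366.0, 62.8]
ee_rot: [0.141, 0.941, -0.046, 0.305]
contact_force: [0.4, -0.6, -1.8]
gripper_width: 48.6
grasp_force: 63.1
```

```bash
python3 - <<'E'
from rot import *
print(s['wrist_torque'].round(2)); goto([424.3,-364.4,53],-16.9)
E
```

```text
20.3 [ 424.6 -366.    62.8] 
 [[-0.774  0.293  0.561]
 [ 0.236  0.956 -0.173]
 [-0.587 -0.001 -0.809]] [-0.63  0.34 -0.46 -0.87 -0.25 -0.44] [ 0.4 -0.6 -1.8]
[0.51 1.52 0.07]
tool shift [0.064 0.014 0.075]
turn [-0.0024 -0.0005 -0.0009] yaw now -17.15 tilt 35.97 roll -0.0015
```

jog_arm(
  plan=[
    [0, [0.01, 0.008, 0.015], [0, 0, 0]],
    [0, [0.023, 0.01, 0.032], [0, 0, 0]],
    [0, [0.035, 0.01, 0.049], [0, 0, 0]],
    [0, [0.035, 0.01, 0.049], [0, 0, 0]],
  ],
)

```text
clock: 20.8
position: [425.1, -365.0, 57.1]
ee_rot: [0.14, 0.941, -0.047, 0.305]
contact_force: [-0.3, 0.9, -2.5]
gripper_width: 48.9
grasp_force: 63.1
```

jog_arm(
  plan=[
    [0, [0.008, 0, 0.012], [0, 0, 0]],
    [0, [0.02, 0, 0.03], [0, 0, 0]],
    [0, [0.022, 0, 0.03], [0, 0, 0]],
    [0, [0.022, 0, 0.03], [0, 0, 0]],
  ],
)

```text
clock: 21.3
position: [425.2, -365.0, 53.6]
ee_rot: [0.14, 0.941, -0.047, 0.306]
contact_force: [-0.2, -0.3, -2.4]
gripper_width: 48.9
grasp_force: 63.1
```

jog_arm(
  plan=[
    [0, [0.006, 0, 0.008], [0, 0, 0]],
    [0, [0.009, 0, 0.012], [0, 0, 0]],
    [0, [0.009, 0, 0.012], [0, 0, 0]],
    [0, [0.009, 0, 0.012], [0, 0, 0]],
  ],
)

```text
clock: 21.8
position: [425.2, -365.0, 52.8]
ee_rot: [0.14, 0.94, -0.047, 0.306]
contact_force: [-4.2, 2.7, 5.2]
gripper_width: 48.8
grasp_force: 64.1
```

jog_arm(
  plan=[
    [0, [0.005, 0, 0.003], [0, 0, 0]],
    [0, [0.01, 0, 0.005], [0, 0, 0]],
    [0, [0.01, 0, 0.005], [0, 0, 0]],
    [0, [0.01, 0, 0.005], [0, 0, 0]],
  ],
)

```text
clock: 22.3
position: [425.3, -365.0, 52.8]
ee_rot: [0.14, 0.94, -0.047, 0.307]
contact_force: [-4.8, 4.6, 10.0]
gripper_width: 48.6
grasp_force: 64.9
```

jog_arm(
  plan=[
    [0, [0.005, 0.002, 0.0], [0, 0, 0]],
    [0, [0.009, 0.003, 0.001], [0, 0, 0]],
    [0, [0.009, 0.003, 0.001], [0, 0, 0]],
    [0, [0.009, 0.003, 0.001], [0, 0, 0]],
  ],
)

```text
clock: 22.8
position: [425.3, -365.0, 52.8]
ee_rot: [0.14, 0.94, -0.047, 0.308]
contact_force: [-4.2, 4.1, 12.7]
gripper_width: 49.4
grasp_force: 65.1
```

```bash
python3 - <<'E'
from rot import *
goto([424.3,-364.4,52.8],-16.9); print(s['wrist_torque'].round(2))
d=grab('top');a=grab('side')
im=np.hstack([cv2.resize(a['img'][140:260,280:400],(400,400),interpolation=3),cv2.resize(d['img'][125:225,310:410],(400,400),interpolation=3)])
cv2.imwrite('pics/p7.png',im[...,::-1])
for n,d in(('top',d),('side',a)):
    C=cloud(d).reshape(-1,3)
    P=C[(C[:,0]>330)&(C[:,0]<520)&(C[:,1]>-440)&(C[:,1]<-310)&(C[:,2]>64)&(C[:,2]<86)]
    c,sn=np.cos(np.radians(-16.9)),np.sin(np.radians(-16.9)); q=(P[:,:2]-[420.7,-363.3])@np.array([[c,-sn],[sn,c]])
    Q=np.c_[q,P[:,2]][(q[:,0]>20)&(abs(q[:,1])<24)&(q[:,0]<72)]; A=np.c_[Q[:,:2],np.ones(len(Q))];print(n,len(Q),'plane',np.linalg.lstsq(A,Q[:,2],rcond=None)[0].round(4),Q[:,2].mean())
E
```

```text
22.8 [ 425.3 -365.    52.8] 
 [[-0.772  0.292  0.565]
 [ 0.234  0.956 -0.175]
 [-0.591 -0.003 -0.806]] [-0.65  0.36 -0.46 -0.94 -0.25 -0.35] [-4.2  4.1 12.7]
tool shift [ 0.009  0.003 -0.006]
turn [-0.003   0.0043  0.0004] yaw now -17.21 tilt 36.26 roll -0.0028
[0.81 0.24 0.37]
top 279 plane [-9.00000e-03  2.04000e-02  7.51889e+01] 74.70809282750817
side 0 plane [0. 0. 0.] nan<stdin>:10: RuntimeWarning: Mean of empty slice.
  ret = ret.dtype.type(ret / rcount)
```

View pics/p7.png

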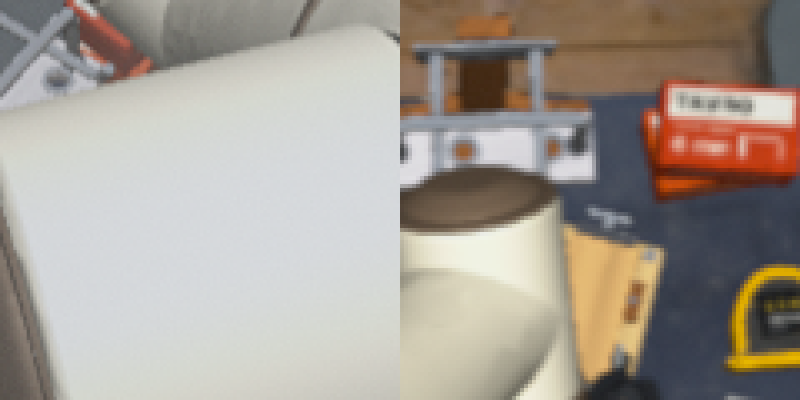

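The jig is still hung, and the half's top face reads 75 mm, so the joint is closed. A touch more push, then hand in.

jog_arm(
  plan=[
    [0, [0.002, 0, 0.002], [0, 0, 0]],
    [0, [0.002, 0, 0.002], [0, 0, 0]],
    [0, [0.002, 0, 0.002], [0, 0, 0]],
    [0, [0.002, 0, 0.002], [0, 0, 0]],
    [0, [0.002, 0, 0.002], [0, 0, 0]],
    [0, [0.002, 0, 0.002], [0, 0, 0]],
  ],
)

```text
clock: 23.65
position: [425.3, -365.0, 52.8]
ee_rot: [0.14, 0.94, -0.047, 0.308]
contact_force: [-6.0, 4.6, 14.9]
gripper_width: 49.3
grasp_force: 65.4
```

```bash
python3 -c "
from bench import *
for i in range(3):
    print(read_state()['contact_force'].round(1)); get_image('top')"
```

```text
[-6.   4.6 14.9]
[-4.3  4.7 15.2]
[-5.1  3.8 14.6]
```

```bash
python3 -c "
from bench import *
print(job_done())"
```

```text
the job is handed in; nothing more can be done
None
```

The jig hangs by its handle on the double hook, and the upper half is seated on both dowels with the joint closed. I handed the job in at about 24 s, while still pressing down with about 15 N.

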